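# Sort salami-rail spacers on the gauge pin

## Task

Two red spacers for the salami rack's hanging rail got mixed up: they look alike from outside, but only one has a bore wide enough for the gauge pin. Slide the one that fits down over the upright steel gauge pin until it sits fully home on the gauge's base plate, and leave it there. Put the other one, whose bore is too narrow, into the black reject tray.

Things in the scene. Friction and masses are not known exactly. Their poses are not given: they have to be found in the camera images.
- spacer_wide: The spacer that fits: a loose red plastic tube standing upright on the counter, 50 mm outer diameter, 50 mm tall, with a 36 mm through bore along its z axis (7 mm wall), about 60 g. Origin: on the axis, at the centre of its underside; z points up. Seen from above its hole is wide.
- spacer_narrow: The spacer that is too tight: a loose red plastic tube standing upright on the counter, with the same outside (50 mm diameter, 50 mm tall, about 60 g) but only a 16 mm through bore, so it would stop on the pin's tapered nose. Origin: on the axis, at the centre of its underside; z points up. Seen from above its hole is small.
- pin_foot (a point): Foot of the gauge pin: on the pin axis, at the top face of the base plate; z points up. Upright steel pin, 24 mm diameter, straight for 42 mm above the plate, then a nose tapering to 8 mm diameter at its tip, 60 mm above the plate. Blue-painted base plate 100 x 100 x 18 mm, centred on the pin, fixed to the counter, with four screw heads 3 mm high near its corners.
- reject_tray: Open black plastic tray fixed to the counter, 170 mm (its x) by 160 mm (its y) outside and 40 mm high, with 5 mm walls and a 5 mm floor. Origin: centre of its underside; z points up.
Things that resemble listed ones, but are neither listed nor needed, are in the scene too. Leave any brown look-alike of the spacer_wide alone. Leave any pink look-alike of the spacer_narrow alone.

How it is judged:
By the outcome, as a careful person would: the job done as asked, in the order asked, and still so for the second after the job is handed in, with the robot touching nothing.
It also fails if it takes over 51 s, if anything falls off the work surface, if the arm or the gripper's body presses on something with over 40 N, if the wrist force passes 120 N, or if a joint passes its speed limit or range.

## Robot

A 6-joint arm with a two-finger parallel gripper is mounted at the origin on the work surface. World frame = base frame: x ahead of the robot, y to its left, z up, the work surface at z = 0. Lengths are in mm, angles in rad, forces in N, time in s.
With the tool pointing down it reaches from about 400 to 925 mm from the base axis. Payload 12.5 kg.
Tool frame: the origin (TCP) lies midway between the tips of the shut fingers; the grasp point (between the pads) lies 19 mm behind it (env.pinch_z is the z of the grasp point in the tool frame, in mm); z points along the fingers, y is the line along which they close (so a half turn about z gives the same grasp; the last joint's range is limited). The gripper opens to 95 mm and grips with 3 to 60 N. Pads are 20 mm wide; open, the fingers measure 119 mm over their backs; the gripper's body (75 mm by 180 mm) begins 59 mm behind the grasp point.
Start: joints at [1.096, 0.491, 1.559, -0, 1.092, -0.106], TCP at [225.295, 583, 214.661] pointing down, gripper open.
Joint ranges: [-3.1, 3.1], [-0.84, 2.19], [0.05, 2.79], [-1.13, 4.28], [0.06, 2.93], [-2.69, 2.69]. Speed limits (rad/s): [2.22, 2.22, 2.79, 3.14, 3.14, 3.14].

## Interface

Orientations are given as [roll, pitch, yaw] about the fixed x, y, z axes, in that order (R = Rz(yaw) Ry(pitch) Rx(roll)).
In Python, from cell import env, eyes gives the robot as it stands.
- The arm moves only by the shell command python3 -m inch 'ROWS'. ROWS is JSON, a list of rows, each a list of 3 entries, a list of its own where there are three numbers: the shift along the tool's x, y, z in units of 60 mm (1.0 is 60 mm), then the turn about the tool's z in units of 5 degrees (1.0 is 5 degrees), then the closure, from -1 (fully open) to 1 (shut). In form: [[[tx, ty, tz], turn, claw], ...]. A call has exactly 10 rows; each row shifts and turns the commanded pose from where the row before left it, along the tool's axes as they then stand; what a row does not reach is not made up. A row lasts 1/8 s, in which the tool goes at most 62.5 mm and 10.7 degrees, less where a joint would pass 70% of its speed; a pose out of reach is approached as far as the arm can. A call is refused whole if a number of a shift passes 1 or a number of a turn 1, either way. A call with a gripper value outside its range is refused whole. The fingers move at their own pace and stop on an object; the grip force is fixed at half the most. Time passes only in rows, so rows that do not move let the fingers close, or fill a call up. It gives the time, the measured TCP pose, the force, the opening and the grip force at its end, in the units of the state.
- env.state(): the state, without advancing time (a new reading comes with each control period).
- eyes.read_camera(name): name is "scene" or "top"; returns a dict with "pixels" (384x512x3 uint8, red, green, blue), "fx", "fy", "cx", "cy" (pixels), "extrinsics" (4x4, takes a point from world to camera coordinates). Camera axes: x right, y down, z forward; pixel columns grow to the right and rows downward; lengths in mm; the calibration is good to about 2 mm. A picture is of the moment at which its call begins. There is no depth.
- env.job_done(): hands the job in; it is judged then, once.
Trained networks look in a picture, given as the dict that the camera call returned (one of the last four; its "shot" number tells which), for a name from the list of things; names that differ only in an ending like _2 or _b are one class to them, and where a whole thing is asked for, a point or a joint stands for the part that bears it (a point fixed in the world has none). Each returns a list of dicts, best first, with "score" (0 to 1); they miss things now and then, are a little off and sometimes report something else, mostly with a low value. They report only what shows in the picture. A call takes as long as a camera call. They do not tell look-alikes from the thing itself.
- eyes.boxes_of(name, picture): "centre" ([row, column] in pixels, amid what is visible of it).
- eyes.cut_out(name, picture): "mask" (384x512 bool, what is visible of it) and "centre" ([row, column] in pixels, amid what is visible of it).
- eyes.spot_point(name, picture): "centre" ([row, column] in pixels: a listed point, or the origin of a listed thing).
The state is a dict: "t": time; "joints": joint angles; "qvel": joint speeds; "tau": joint torques, N m; "eef_pos": TCP position; "tcp_rot": TCP orientation; "ft_force": force on the tool from outside, world axes, zero at the start; "moment": the same for the moment, N m; "opening": opening from 0.0 (shut) to 1.0 (fully open); "grip_force": force on a finger pad.
Only numpy, scipy, OpenCV 4.12 (cv2) and the standard library are available. Lean on these libraries where they do the work, as an engineer would, in place of code of your own. Each camera call takes 0.05 s, during which the arm holds its last target. There are 200 camera calls.

## Working session

There is one attempt and no reset: what is moved stays moved. The work goes in short steps, Python scripts to look and compute and a shell command to move; the robot and the scene stay as the last step left them, time stands still between calls to the robot, and variables do not carry over. Pictures are saved under pics/ and viewed, at most 10 in all, crops included, and the job is handed in when it is done.

```bash
mkdir -p pics; ls
cat > h.py <<'E'
import numpy as np, cv2
from cell import env, eyes
def ray(p, rc, z):
    E=np.array(p["extrinsics"]); R=E[:3,:3]; t=E[:3,3]; c=-R.T@t
    d=R.T@np.array([(rc[1]-p["cx"])/p["fx"],(rc[0]-p["cy"])/p["fy"],1])
    return (c+d*(z-c[2])/d[2]).round(1)
def proj(p,X):
    E=np.array(p["extrinsics"]); q=E[:3,:3]@np.array(X,float)+E[:3,3]
    return [float(q[1]/q[2]*p["fy"]+p["cy"]),float(q[0]/q[2]*p["fx"]+p["cx"])]
E
cat > l.py <<'E'
from h import *
s=env.state(); print({k:np.round(s[k],3).tolist() for k in("t","eef_pos","tcp_rot","opening","ft_force")})
for cam in("top","scene"):
    p=eyes.read_camera(cam); cv2.imwrite(f"pics/{cam}0.png",p["pixels"][:,:,::-1])
    E=np.array(p["extrinsics"]); print(cam,(-E[:3,:3].T@E[:3,3]).round(),p["fx"])
    for n,z in(("spacer_wide",0),("spacer_narrow",0),("pin_foot",18),("reject_tray",0)):
        for d in eyes.spot_point(n,p)[:4]: print(n,round(d["score"],2),np.round(d["centre"]),ray(p,d["centre"],z))
E
python3 l.py
```

```text
pics
{'t': 0.0, 'eef_pos': [225.17, 582.77, 214.038], 'tcp_rot': [-3.14, -0.0, 2.773], 'opening': 0.999, 'ft_force': [0.246, -0.072, -0.141]}
top [ 343.    3. 1175.] 490.5069866702259
spacer_wide 0.91 [156. 324.] [ 641.5 -182.7    0. ]
spacer_wide 0.8 [174. 358.] [ 597.1 -267.5    0. ]
spacer_narrow 0.86 [246. 340.] [ 420.1 -219.6    0. ]
spacer_narrow 0.82 [238. 378.] [ 441.6 -312.6    0. ]
pin_foot 0.68 [190. 248.] [550.4   0.9  18. ]
reject_tray 0.96 [215. 139.] [487.1 262.7   0. ]
scene [809. 462. 765.] 419.1692523040661
spacer_wide 0.6 [167. 195.] [ 646.2 -185.1    0. ]
spacer_narrow 0.64 [111. 248.] [ 446.4 -296.8   -0. ]
spacer_narrow 0.63 [131. 268.] [ 435.8 -206.7    0. ]
pin_foot 0.78 [202. 263.] [558.9  -5.2  18. ]
reject_tray 0.8 [289. 364.] [480.6 258.    0. ]
```

View pics/top0.png

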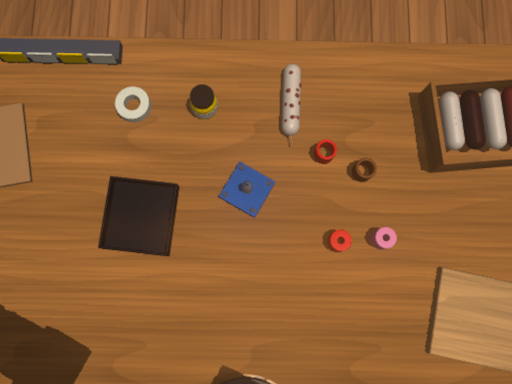

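View pics/scene0.png

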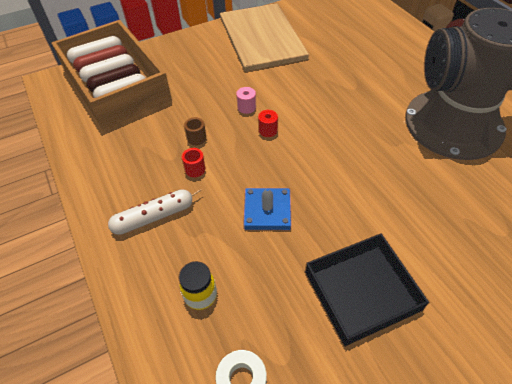

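The top view shows the wide red spacer at about (152,325) with the brown decoy beside it. The narrow red one is at (240,341) with the pink decoy to its right, the plate is at (190,247) and the tray at (216,139). Next I'll refine positions with silhouettes.

```bash
cat > fit.py <<'E'
from h import *
from scipy.optimize import least_squares
a=np.linspace(0,2*np.pi,48,endpoint=False)
def cyl(x,y,*_): return [(x+25*np.cos(t),y+25*np.sin(t),z) for z in(0,50) for t in a]
def plate(x,y,w): 
    c,s=np.cos(w),np.sin(w); return [(x+c*u-s*v,y+s*u+c*v,z) for z in(0,18) for u in(-50,50) for v in(-50,50)]
def tray(x,y,w):
    c,s=np.cos(w),np.sin(w); return [(x+c*u-s*v,y+s*u+c*v,z) for z in(0,40) for u in(-85,85) for v in(-80,80)]
def desc(pts):
    h=cv2.convexHull(np.array(pts,np.float32)); m=cv2.moments(h); k=m["m00"]
    return np.array([m["m10"]/k,m["m01"]/k,m["mu20"]/k/10,m["mu02"]/k/10,m["mu11"]/k/10]),k
def fit(name,mod,x0,test,ps):
    obs=[]
    for p in ps:
        im=p["pixels"].astype(int); r,c=proj(p,[*x0[:2],20])
        m=test(im[...,0],im[...,1],im[...,2]).astype(np.uint8)
        n,lab,st,ce=cv2.connectedComponentsWithStats(m)
        i=min((i for i in range(1,n) if st[i,4]>60),key=lambda i:np.hypot(ce[i][0]-c,ce[i][1]-r))
        q=np.argwhere(lab==i)[:,::-1]
        q=np.vstack([q+d for d in([-.5,-.5],[.5,-.5],[-.5,.5],[.5,.5])]); obs.append(desc(q))
    def f(x,o=obs,P=ps): return np.concatenate([(desc([proj(p,X)[::-1] for X in mod(*x)])[0]-o_[0])[:(5 if len(x)>2 else 2)] for p,o_ in zip(P,o)])
    for o,P in((obs,ps),(obs[:1],ps[:1]),(obs[1:],ps[1:])):
        s=least_squares(f,x0,args=(o,P)); print(name,s.x.round(2),"res",np.abs(s.fun).max().round(2),[(round(k),round(desc([proj(p,X)[::-1] for X in mod(*s.x)])[1])) for (_,k),p in zip(o,P)])
if __name__=="__main__":
    ps=[eyes.read_camera(c) for c in("top","scene")]
    red=lambda r,g,b:(r>60)&(g<.3*r)&(b<.3*r)
    blue=lambda r,g,b:(b>60)&(b>1.6*r)
    black=lambda r,g,b:(r+g+b<130)&(abs(r-b)<14)
    fit("wide",cyl,[642,-183],red,ps); fit("narrow",cyl,[430,-215],red,ps)
    fit("plate",plate,[550,0,.5],blue,ps); fit("tray",tray,[485,260,0.],black,ps)
E
python3 fit.py
```

```text
wide [ 649.38 -182.8 ] res 0.69 [(340, 453), (547, 585)]
wide [ 650.36 -184.26] res 0.0 [(340, 454)]
wide [ 648.9  -180.12] res 0.0 [(547, 586)]
narrow [ 437.28 -212.55] res 1.69 [(204, 450), (462, 507)]
narrow [ 441.27 -215.36] res 0.0 [(204, 451)]
narrow [ 434.27 -209.65] res 0.0 [(462, 507)]
plate [5.5215e+02 0.0000e+00 5.0000e-01] res 3.38 [(1744, 1763), (1888, 1990)]
plate [5.5215e+02 0.0000e+00 5.0000e-01] res 2.41 [(1744, 1763)]
plate [5.5859e+02 0.0000e+00 5.0000e-01] res 2.67 [(1888, 2001)]
tray [485. 260.   0.] res 40.67 [(824, 5258), (8062, 8289)]
tray [485. 260.   0.] res 40.67 [(824, 5258)]
tray [485. 260.   0.] res 2.04 [(8062, 8289)]
```

```bash
sed -i 's/args=(o,P))/args=(o,P),diff_step=1e-3,x_scale=[1,1,.02][:len(x0)])/; s/red=lambda.*/red=lambda r,g,b:(r>35)\&(g<.42*r)\&(abs(g-b)<.2*r)/; s/\[550,0,.5\]/[550,3,.5]/; s/260,0\.\]/260,.05]/' fit.py; python3 fit.py
python3 - <<'E'
from h import *
p=eyes.read_camera("top")["pixels"]
print(p[240,325:360].tolist());
E
```

```text
wide [ 647.68 -181.41] res 0.52 [(446, 453), (566, 585)]
wide [ 646.62 -182.01] res 0.0 [(446, 453)]
wide [ 648.78 -180.2 ] res 0.0 [(566, 586)]
narrow [ 433.   -213.63] res 1.02 [(391, 451), (488, 505)]
narrow [ 432.61 -215.16] res 0.0 [(391, 452)]
narrow [ 434.41 -210.22] res 0.0 [(488, 507)]
plate [554.57   6.51   0.97] res 0.96 [(1745, 1764), (1888, 1952)]
plate [553.32   5.66   0.93] res 0.34 [(1745, 1765)]
plate [555.86   7.6    0.98] res 1.02 [(1888, 1958)]
tray [ 5.0565e+02  2.6325e+02 -2.8000e-01] res 39.2 [(817, 5192), (8062, 8515)]
tray [532.76 273.39  -1.94] res 35.01 [(817, 5137)]
tray [485.77 258.94   0.  ] res 1.94 [(8062, 8278)]
[[104, 65, 33], [103, 60, 30], [103, 50, 25], [102, 48, 24], [105, 48, 23], [165, 56, 35], [221, 66, 48], [222, 67, 47], [222, 67, 47], [223, 67, 48], [224, 68, 50], [220, 64, 45], [178, 60, 35], [102, 63, 32], [101, 59, 30], [102, 51, 26], [103, 47, 25], [102, 46, 23], [102, 47, 25], [158, 52, 32], [220, 64, 46], [225, 68, 52], [224, 68, 50], [224, 67, 50], [224, 66, 49], [224, 67, 48], [202, 79, 47], [154, 97, 49], [154, 99, 50], [154, 99, 51], [154, 99, 50], [155, 98, 50], [155, 98, 51], [155, 99, 50], [156, 100, 51]]
```

```bash
cat > plan.py <<'E'
# usage: plan.py x y z closing_angle_deg(or k to keep) n claw  -> suggested rows from the present pose
import sys
from h import *
s=env.state(); P=np.array(s["eef_pos"]); w=s["tcp_rot"][2]
x,y,z=map(float,sys.argv[1:4]); n=int(sys.argv[5]); claw=sys.argv[6]
ang=np.degrees(w)-90   # direction of tool y
d=0 if sys.argv[4]=="k" else (ang-float(sys.argv[4])+90)%180-90
if len(sys.argv)>7: d+=float(sys.argv[7])
print("t",s["t"],"pos",P.round(1),"rot",np.round(s["tcp_rot"],3),"turn deg",round(d,1),"j6",round(s["joints"][5],2))
T=np.array([x,y,z]); rows=[]; a=w
for i in range(n):
    R=np.array([[np.cos(a),np.sin(a),0],[np.sin(a),-np.cos(a),0],[0,0,-1]])
    u=np.round(R.T@((T-P)/(n-i))/60,2)+0.0; tu=round(d/5/(n-i),2); P=P+R@u*60; d-=tu*5; a-=np.radians(tu*5)
    rows.append(f"[[{u[0]:g},{u[1]:g},{u[2]:g}],{tu:g},{claw}]")
print("["+",".join(rows)+"]")
E
python3 plan.py 647.5 -181.5 120 -30 20 -1 180
```

```text
t 0.75 pos [225.3 583.  214.7] rot [3.141 0.    2.773] turn deg 98.9 j6 -0.11
[[[-0.56,-0.47,0.08],0.99,-1],[[-0.6,-0.42,0.08],0.99,-1],[[-0.63,-0.36,0.08],0.99,-1],[[-0.66,-0.31,0.08],0.99,-1],[[-0.68,-0.25,0.08],0.99,-1],[[-0.7,-0.19,0.08],0.99,-1],[[-0.72,-0.13,0.08],0.99,-1],[[-0.72,-0.07,0.08],0.99,-1],[[-0.73,0,0.08],0.99,-1],[[-0.73,0.06,0.08],0.99,-1],[[-0.72,0.12,0.08],0.99,-1],[[-0.7,0.18,0.08],0.99,-1],[[-0.69,0.24,0.08],0.99,-1],[[-0.66,0.3,0.08],0.99,-1],[[-0.63,0.36,0.08],0.99,-1],[[-0.6,0.41,0.08],0.98,-1],[[-0.57,0.46,0.07],0.99,-1],[[-0.52,0.5,0.08],0.98,-1],[[-0.48,0.55,0.07],0.99,-1],[[-0.43,0.59,0.08],0.98,-1]]
```

```bash
python3 -m inch '[[[-0.56,-0.47,0.08],1,-1],[[-0.6,-0.42,0.08],1,-1],[[-0.63,-0.36,0.08],1,-1],[[-0.66,-0.31,0.08],1,-1],[[-0.68,-0.25,0.08],1,-1],[[-0.7,-0.19,0.08],1,-1],[[-0.72,-0.13,0.08],1,-1],[[-0.72,-0.07,0.08],1,-1],[[-0.73,0,0.08],1,-1],[[-0.73,0.06,0.08],1,-1]]'; python3 plan.py 647.5 -181.5 120 -30 10 -1
```

```text
t: 2.0
eef_pos: [436.1, 198.4, 166.7]
tcp_rot: [3.141, -0.0, 1.897]
ft_force: [0.3, -0.3, 0.1]
opening: 1.004
grip_force: 0.0
t 2.0 pos [436.1 198.4 166.7] rot [ 3.141 -0.     1.897] turn deg 48.7 j6 -0.04
[[[-0.71,0.13,0.08],0.97,-1],[[-0.7,0.19,0.08],0.97,-1],[[-0.68,0.25,0.08],0.98,-1],[[-0.66,0.31,0.08],0.97,-1],[[-0.63,0.36,0.08],0.98,-1],[[-0.6,0.41,0.08],0.97,-1],[[-0.56,0.46,0.07],0.98,-1],[[-0.51,0.51,0.08],0.97,-1],[[-0.47,0.55,0.07],0.98,-1],[[-0.43,0.59,0.08],0.97,-1]]
```

```bash
python3 -m inch '[[[-0.71,0.13,0.08],0.97,-1],[[-0.7,0.19,0.08],0.97,-1],[[-0.68,0.25,0.08],0.97,-1],[[-0.66,0.31,0.08],0.97,-1],[[-0.63,0.36,0.08],0.97,-1],[[-0.6,0.41,0.08],0.97,-1],[[-0.56,0.46,0.08],0.97,-1],[[-0.51,0.51,0.08],0.97,-1],[[-0.47,0.55,0.07],0.97,-1],[[-0.43,0.59,0.08],0.97,-1]]'; python3 plan.py 647.5 -181.5 14 k 5 -1
```

```text
t: 3.25
eef_pos: [649.2, -181.0, 119.1]
tcp_rot: [3.141, -0.0, 1.051]
ft_force: [-0.5, 0.0, 0.1]
opening: 1.002
grip_force: 0.0
t 3.25 pos [ 649.2 -181.   119.1] rot [ 3.141 -0.     1.051] turn deg 0 j6 0.15
[[[0,0,0.35],0,-1],[[-0.01,-0.01,0.35],0,-1],[[0,0,0.35],0,-1],[[-0.01,-0.01,0.35],0,-1],[[0,0,0.35],0,-1]]
```

```bash
python3 -m inch '[[[-0.02,-0.02,0.4],0,-1],[[0,0,0.4],0,-1],[[0,0,0.4],0,-1],[[0,0,0.4],0,-1],[[0,0,0.15],0,-1],[[0,0,0],0,-1],[[0,0,0],0,1],[[0,0,0],0,1],[[0,0,0],0,1],[[0,0,0],0,1]]'
```

```text
t: 4.5
eef_pos: [647.0, -180.1, 14.5]
tcp_rot: [3.141, -0.0, 1.054]
ft_force: [-0.6, -0.1, 0.9]
opening: 0.637
grip_force: 0.0
```

```bash
python3 -m inch '[[[0,0,0],0,1],[[0,0,0],0,1],[[0,0,0],0,1],[[0,0,-0.1],0,1],[[0,0,-0.3],0,1],[[0,0,-0.4],0,1],[[0,0,-0.4],0,1],[[0,0,-0.4],0,1],[[0,0,-0.3],0,1],[[0,0,0],0,1]]'
cat > v.py <<'E'
import sys
from h import *
s=env.state();print(s["t"],np.round(s["eef_pos"],1),s["opening"],np.round(s["ft_force"],1))
ims=[]
for c in("top","scene"):
    p=eyes.read_camera(c); r,q=map(int,proj(p,s["eef_pos"])); r=min(max(r,60),324);q=min(max(q,60),452)
    ims.append(cv2.resize(p["pixels"][r-60:r+60,q-60:q+60,::-1],(400,400),interpolation=cv2.INTER_CUBIC))
cv2.imwrite(f"pics/{sys.argv[1]}.png",np.hstack(ims))
E
python3 v.py a; python3 plan.py 554.5 6.5 120 k 10 1
```

```text
t: 5.75
eef_pos: [647.5, -180.3, 130.1]
tcp_rot: [3.139, -0.001, 1.054]
ft_force: [-0.2, 0.3, -1.0]
opening: 0.53
grip_force: 30.0
5.75 [ 647.5 -180.3  130.1] 0.5300002119797868 [-0.2  0.3 -1. ]
t 5.85 pos [ 646.6 -180.1  127.9] rot [-3.141  0.     1.054] turn deg 0 j6 0.15
[[[0.19,-0.29,0.01],0,1],[[0.19,-0.29,0.01],0,1],[[0.2,-0.29,0.01],0,1],[[0.19,-0.29,0.01],0,1],[[0.2,-0.29,0.02],0,1],[[0.19,-0.28,0.01],0,1],[[0.2,-0.29,0.02],0,1],[[0.19,-0.28,0.01],0,1],[[0.2,-0.29,0.02],0,1],[[0.19,-0.28,0.01],0,1]]
```

View pics/a.png

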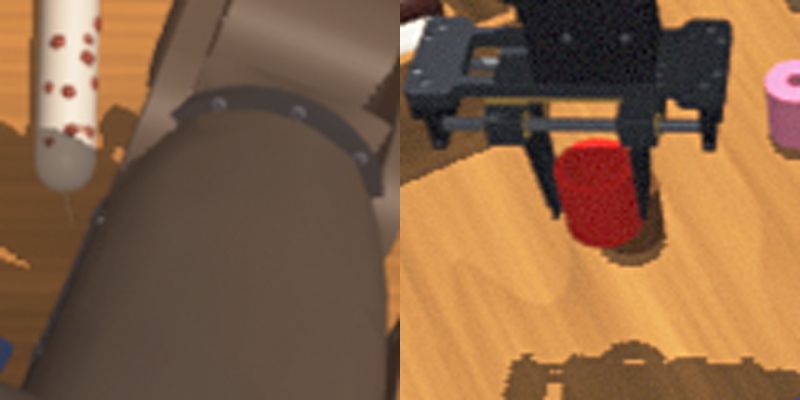

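Grasp holds (scene crop: red tube between the fingers, off the counter). Now over the pin.

```bash
python3 -m inch '[[[0.22,-0.32,0.02],0,1],[[0.22,-0.32,0.02],0,1],[[0.22,-0.32,0.02],0,1],[[0.22,-0.32,0.02],0,1],[[0.22,-0.32,0.02],0,1],[[0.22,-0.32,0.02],0,1],[[0.22,-0.32,0.02],0,1],[[0.22,-0.32,0.02],0,1],[[0.18,-0.3,0.02],0,1],[[0,0,0],0,1]]'
cat > held.py <<'E'
from h import *
import sys
# where the held spacer is versus the TCP, from the scene camera red silhouette, bottom rim z = tcp-14
from fit import cyl,desc
s=env.state(); P=np.array(s["eef_pos"]); p=eyes.read_camera("scene"); im=p["pixels"].astype(int); r,g,b=im[...,0],im[...,1],im[...,2]
m=((r>35)&(g<.42*r)&(abs(g-b)<.2*r)).astype(np.uint8); n,lab,st,ce=cv2.connectedComponentsWithStats(m)
R,C=proj(p,P+[0,0,11])
i=min((i for i in range(1,n) if st[i,4]>60),key=lambda i:np.hypot(ce[i][0]-C,ce[i][1]-R)); print("P",P.round(1),"comp",ce[i],st[i])
q=np.argwhere(lab==i)[:,::-1]; o,k=desc(np.vstack([q-.5,q+.5]).astype(float))
h=[proj(p,np.array(X)+[0,0,P[2]-14])[::-1] for X in cyl(P[0],P[1])]; h=np.array(h); e,k2=desc(h)
print("obs",o[:2],k,"expected",e[:2],k2,"obs bbox bottom",q[:,1].max(),"exp",h[:,1].max(),"x",q[:,0].min(),q[:,0].max(),h[:,0].min(),h[:,0].max())
E
python3 held.py; python3 v.py b; python3 plan.py 554.5 6.5 105 k 2 1
```

```text
t: 7.1
eef_pos: [554.6, 7.3, 117.5]
tcp_rot: [-3.141, 0.0, 1.055]
ft_force: [0.5, -0.2, -0.1]
opening: 0.532
grip_force: 30.0
P [554.6   7.3 117.5] comp [267.71879287 173.96296296] [255 159  27  33 729]
obs [267.82310429 174.02123638] 749.5 expected [267.87245077 173.07744026] 807.2845156129915 obs bbox bottom 191 exp 191.2011744604389 x 255 281 254.84134166974212 280.9754878652656
7.15 [555.2   6.5 117.6] 0.5304575949261319 [ 0.4 -0.8 -1.2]
t 7.25 pos [555.7   5.7 117.5] rot [ 3.141 -0.     1.054] turn deg 0 j6 0.41
[[[0,-0.01,0.1],0,1],[[0,-0.01,0.11],0,1]]
```

View pics/b.png

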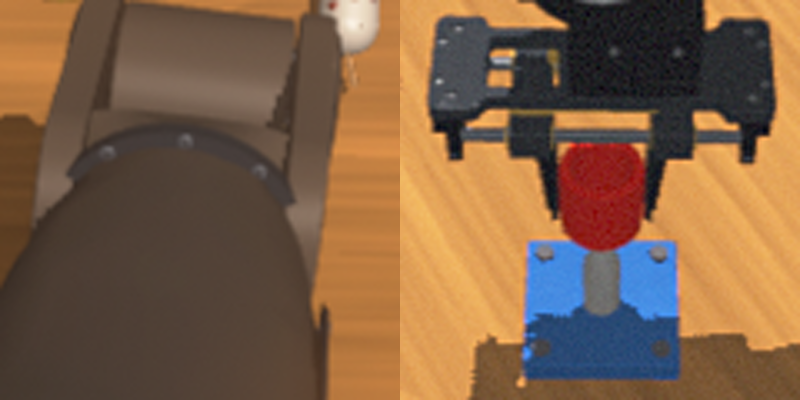

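The held spacer lines up with the pin in the scene view; its silhouette matches the model to within 1 px. Descending.

```bash
python3 -m inch '[[[0,0,0.15],0,1],[[0,0,0.15],0,1],[[0,0,0.15],0,1],[[0,0,0.15],0,1],[[0,0,0.15],0,1],[[0,0,0.15],0,1],[[0,0,0.15],0,1],[[0,0,0.15],0,1],[[0,0,0.05],0,1],[[0,0,0],0,1]]'; python3 v.py c
```

```text
t: 8.5
eef_pos: [555.3, 5.9, 42.3]
tcp_rot: [-3.141, 0.0, 1.054]
ft_force: [0.1, 0.1, -0.2]
opening: 0.529
grip_force: 30.0
8.5 [555.3   5.9  42.3] 0.5285337143845722 [ 0.1  0.1 -0.2]
```

View pics/c.png

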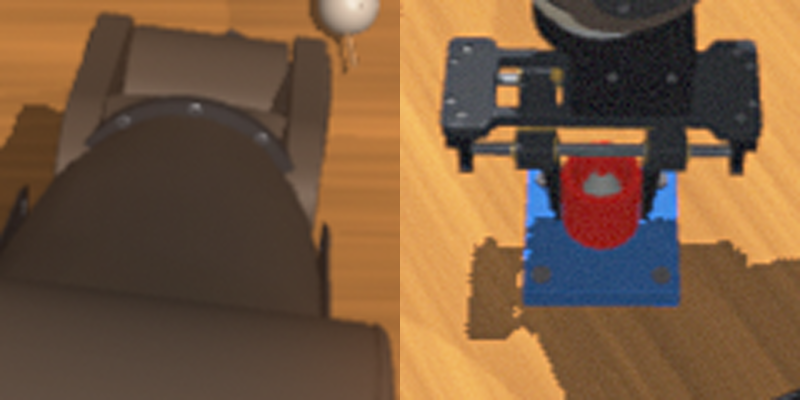

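```bash
python3 -m inch '[[[0,0,0.05],0,1],[[0,0,0.05],0,1],[[0,0,0.03],0,1],[[0,0,0.01],0,1],[[0,0,0.01],0,1],[[0,0,0],0,1],[[0,0,0],0,0],[[0,0,0],0,-0.5],[[0,0,0],0,-0.5],[[0,0,0],0,-0.5]]'; python3 v.py d
```

```text
t: 9.85
eef_pos: [555.3, 5.9, 33.5]
tcp_rot: [3.142, -0.0, 1.054]
ft_force: [0.4, -0.1, -0.9]
opening: 0.737
grip_force: 0.0
9.85 [555.3   5.9  33.5] 0.7365241246709453 [ 0.4 -0.1 -0.9]
```

View pics/d.png

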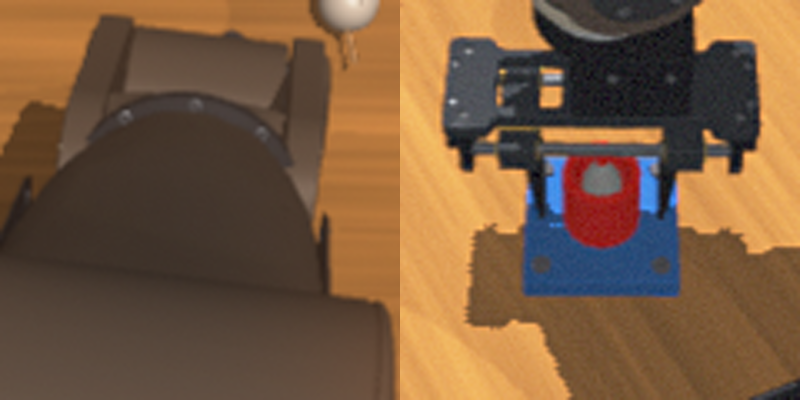

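```bash
python3 -m inch '[[[0,0,-0.1],0,-0.5],[[0,0,-0.2],0,-0.8],[[0,0,-0.4],0,-1],[[0,0,-0.5],0,-1],[[0,0,-0.5],0,-1],[[0,0,0],0,-1],[[0.36,0.37,0],-0.6,-1],[[0.36,0.37,0],-0.6,-1],[[0.36,0.37,0],-0.6,-1],[[0.36,0.37,0],-0.6,-1]]'; python3 plan.py 433 -214 110 0 6 -1
```

```text
t: 11.2
eef_pos: [672.7, 46.6, 134.7]
tcp_rot: [-3.141, 0.0, 1.265]
ft_force: [0.1, -0.0, 0.3]
opening: 1.0
grip_force: 0.0
t 11.2 pos [672.7  46.6 134.7] rot [-3.141  0.     1.265] turn deg -17.5 j6 0.28
[[[-0.89,-0.42,0.07],-0.58,-1],[[-0.87,-0.46,0.07],-0.59,-1],[[-0.84,-0.5,0.07],-0.58,-1],[[-0.82,-0.55,0.07],-0.59,-1],[[-0.79,-0.59,0.07],-0.58,-1],[[-0.76,-0.63,0.06],-0.59,-1]]
```

```bash
python3 -m inch '[[[-0.5,-0.26,0.04],-0.35,-1],[[-0.55,-0.28,0.04],-0.35,-1],[[-0.55,-0.28,0.04],-0.35,-1],[[-0.55,-0.28,0.04],-0.35,-1],[[-0.55,-0.32,0.04],-0.35,-1],[[-0.5,-0.35,0.04],-0.35,-1],[[-0.5,-0.35,0.04],-0.35,-1],[[-0.5,-0.35,0.04],-0.35,-1],[[-0.4,-0.3,0.04],-0.35,-1],[[0,0,0],-0.35,-1]]'; python3 plan.py 433 -214 110 0 4 -1
python3 - <<'E'
from fit import *
red=lambda r,g,b:(r>35)&(g<.42*r)&(abs(g-b)<.2*r)
ps=[eyes.read_camera("scene")]*2
fit("narrow",cyl,[433,-214],red,ps)
fit("seated",lambda x,y:[(a,b,c+18) for a,b,c in cyl(x,y)],[555,6],red,ps)
E
```

```text
t: 12.45
eef_pos: [455.9, -195.3, 113.4]
tcp_rot: [-3.141, -0.001, 1.567]
ft_force: [0.7, 0.5, 0.2]
opening: 1.003
grip_force: 0.0
t 12.45 pos [ 455.9 -195.3  113.4] rot [-3.141e+00 -1.000e-03  1.567e+00] turn deg -0.2 j6 -0.53
[[[-0.08,-0.1,0.01],-0.01,-1],[[-0.08,-0.09,0.02],-0.01,-1],[[-0.08,-0.1,0.01],-0.01,-1],[[-0.07,-0.09,0.02],-0.01,-1]]
narrow [ 434.58 -210.26] res 0.0 [(484, 507), (484, 507)]
narrow [ 434.58 -210.26] res 0.0 [(484, 507)]
narrow [ 434.58 -210.26] res 0.0 [(484, 507)]
seated [555.64   5.94] res 0.0 [(660, 676), (660, 676)]
seated [555.64   5.94] res 0.0 [(660, 676)]
seated [555.64   5.94] res 0.0 [(660, 676)]
```

```bash
python3 -m inch '[[[-0.15,-0.19,0],0,-1],[[-0.14,-0.18,0],0,-1],[[0,0,0],0,-1],[[0,0,0.4],0,-1],[[0,0,0.4],0,-1],[[0,0,0.4],0,-1],[[0,0,0.3],0,-1],[[0,0,0.15],0,-1],[[0,0,0],0,-1],[[0,0,0],0,1]]'
python3 -m inch '[[[0,0,0],0,1],[[0,0,0],0,1],[[0,0,0],0,1],[[0,0,0],0,1],[[0,0,0],0,1],[[0,0,0],0,1],[[0,0,-0.2],0,1],[[0,0,-0.5],0,1],[[0,0,-0.5],0,1],[[0,0,-0.5],0,1]]'; python3 plan.py 485 260 150 k 20 1; python3 v.py e
```

```text
t: 13.75
eef_pos: [435.2, -211.9, 15.4]
tcp_rot: [3.141, 0.0, 1.569]
ft_force: [0.6, -0.5, 0.7]
opening: 0.942
grip_force: 0.0
t: 15.0
eef_pos: [434.8, -211.6, 118.4]
tcp_rot: [3.141, 0.0, 1.569]
ft_force: [-0.5, 0.1, -1.4]
opening: 0.528
grip_force: 30.0
t 15.0 pos [ 434.8 -211.6  118.4] rot [3.141 0.    1.569] turn deg 0 j6 -0.59
[[[0.39,0.04,-0.03],0,1],[[0.39,0.04,-0.03],0,1],[[0.39,0.04,-0.03],0,1],[[0.39,0.04,-0.03],0,1],[[0.39,0.04,-0.03],0,1],[[0.39,0.04,-0.03],0,1],[[0.39,0.04,-0.02],0,1],[[0.39,0.04,-0.03],0,1],[[0.4,0.04,-0.02],0,1],[[0.39,0.04,-0.03],0,1],[[0.4,0.04,-0.02],0,1],[[0.39,0.04,-0.03],0,1],[[0.4,0.04,-0.02],0,1],[[0.39,0.04,-0.03],0,1],[[0.4,0.04,-0.02],0,1],[[0.39,0.04,-0.03],0,1],[[0.4,0.04,-0.02],0,1],[[0.39,0.05,-0.03],0,1],[[0.4,0.04,-0.02],0,1],[[0.39,0.05,-0.03],0,1]]
15.0 [ 434.8 -211.6  118.4] 0.5282506035132116 [-0.5  0.1 -1.4]
```

View pics/e.png

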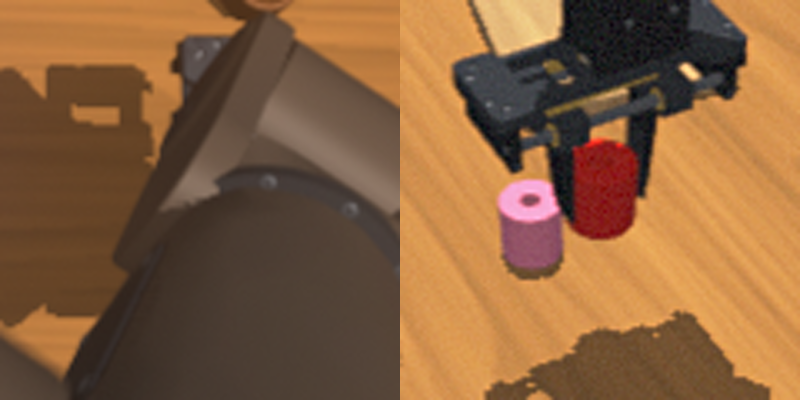

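The narrow spacer is held clear of the counter and the pink decoy is untouched. Carrying it to the tray.

```bash
python3 -m inch '[[[0.2,0.08,-0.2],0,1],[[0.4,0.08,-0.2],0,1],[[0.4,0.08,-0.1],0,1],[[0.4,0.08,0],0,1],[[0.4,0.08,0],0,1],[[0.4,0.05,0],0,1],[[0.4,0.05,0],0,1],[[0.4,0.05,0],0,1],[[0.4,0.05,0],0,1],[[0.4,0.05,0],0,1]]'; python3 -m inch '[[[0.4,0.04,0],0,1],[[0.4,0.04,0],0,1],[[0.4,0.04,0],0,1],[[0.4,0.04,0],0,1],[[0.4,0.04,0],0,1],[[0.4,0.04,0],0,1],[[0.4,0.04,0],0,1],[[0.4,0,0],0,1],[[0.4,0,0],0,1],[[0.3,0,0],0,1]]'; python3 plan.py 485 260 23 k 10 1
```

```text
t: 16.35
eef_pos: [474.0, 17.7, 146.5]
tcp_rot: [-3.14, -0.0, 1.569]
ft_force: [1.1, -0.5, -0.3]
opening: 0.528
grip_force: 30.0
t: 17.6
eef_pos: [491.0, 251.6, 146.4]
tcp_rot: [-3.14, 0.0, 1.569]
ft_force: [-0.5, 0.1, -0.1]
opening: 0.527
grip_force: 30.0
t 17.6 pos [491.  251.6 146.4] rot [-3.14   0.     1.569] turn deg 0 j6 0.36
[[[0.01,-0.01,0.21],0,1],[[0.01,-0.01,0.21],0,1],[[0.02,-0.01,0.2],0,1],[[0.01,-0.01,0.21],0,1],[[0.02,-0.01,0.2],0,1],[[0.01,-0.01,0.21],0,1],[[0.02,-0.01,0.2],0,1],[[0.01,-0.01,0.21],0,1],[[0.02,-0.01,0.2],0,1],[[0.01,-0.01,0.21],0,1]]
```

```bash
python3 -m inch '[[[0.07,-0.05,0],0,1],[[0.07,-0.05,0.25],0,1],[[0,0,0.35],0,1],[[0,0,0.35],0,1],[[0,0,0.35],0,1],[[0,0,0.3],0,1],[[0,0,0.2],0,1],[[0,0,0.15],0,1],[[0,0,0.09],0,1],[[0,0,0],0,1]]'
```

```text
t: 18.85
eef_pos: [485.8, 258.5, 24.3]
tcp_rot: [-3.142, -0.0, 1.568]
ft_force: [-0.1, -0.0, -0.7]
opening: 0.533
grip_force: 30.0
```

```bash
python3 -m inch '[[[0,0,0.03],0,1],[[0,0,0.02],0,1],[[0,0,0],0,1],[[0,0,0],0,0],[[0,0,0],0,-0.4],[[0,0,0],0,-0.4],[[0,0,0],0,-0.4],[[0,0,-0.1],0,-0.4],[[0,0,-0.2],0,-0.4],[[0,0,-0.4],0,-0.4]]'; python3 -m inch '[[[0,0,-0.5],0,-0.5],[[0,0,-0.5],0,-0.5],[[0,0,-0.5],0,-0.5],[[0,0.4,-0.2],0,-1],[[0.5,0,0],0,-1],[[0.5,0,0],0,-1],[[0.5,0,0],0,-1],[[0.5,0,0],0,-1],[[0.5,0,0],0,-1],[[0,0,0],0,-1]]'
python3 - <<'E'
from h import *
ims=[eyes.read_camera(c)["pixels"][:,:,::-1] for c in("top","scene")]
cv2.imwrite("pics/f.png",np.hstack([cv2.resize(ims[0][110:310,90:410],(400,250)),cv2.resize(ims[1][80:360,160:440],(400,400))[:250] if 0 else cv2.resize(ims[1][80:360,0:448],(400,250))]))
E
```

```text
t: 20.1
eef_pos: [485.5, 258.4, 64.0]
tcp_rot: [-3.141, 0.0, 1.568]
ft_force: [-0.5, -0.2, -0.7]
opening: 0.699
grip_force: 0.0
t: 21.35
eef_pos: [509.6, 409.9, 166.0]
tcp_rot: [3.141, -0.001, 1.57]
ft_force: [-1.0, -0.5, -0.2]
opening: 1.0
grip_force: 0.0
```

View pics/f.png

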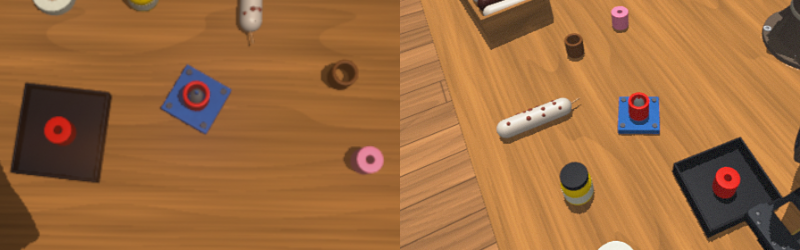

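The wide spacer sits upright over the pin on the plate, at about (195,95) in the left panel. The narrow one stands in the tray at (58,130), and the decoys are where they were.

```bash
python3 -c "
from cell import env
print(env.job_done())"
```

```text
the job is handed in; nothing more can be done
None
```

The wide spacer sits home over the gauge pin, the narrow one is in the black reject tray, the brown and pink look-alikes are untouched, and the job was handed in at about 21 s.

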